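# Set the step attenuator to its third click

## Task

Set the attenuator box to its third step by feel: with the fingertips push its red lever left to the home stop (the end with the long mark), then push it right through the clicks and stop when it sits in the third click, never clicking past it. Only then press the green button fully down to accept the setting, let it come up and move clear. Only push, gently: do not pinch or lift the lever or the box, do not shove the box along the bench, and leave the other things where they lie.

Things in the scene. Friction and masses are not known exactly. Their poses are not given: they have to be found in the camera images.
- attenuator: Blue box with aluminium top, 140 (x) x 200 (y) x 57 mm high, about 3.5 kg, loose on rubber feet; slides if pushed over about 15 N. Origin: centre of the underside; x away from the robot, y left along the lever slot, z up. Slot at x = +25 mm; black marks on its robot side show the click places, the home one (left) longer. Panel flat at z = 57 mm but for lever and button. Front sockets 10 mm proud.
- gain_lever (a joint): Lever slide in m: 0 at home (box y = +35 mm), growing to the right (box -y). Click places 14 mm apart: home 0, then 0.014, 0.028, third 0.042, 0.056, 0.070; stop 1.5 mm beyond home. About 5 N moves it out of a place; resistance fades to nothing near half way, and 1 to 4 mm past that it snaps by itself into the next; force is felt again only there. Starts between first and second.
- set_button (a joint): Travel of the green button in m: 0 up, 0.006 fully down. A spring brings it up again; fully down takes 4 N.
- set_button_top (a point): Centre of the top of the round green button (28 mm across, 77 mm above the bench, standing 9 mm out of a black collar) on the panel's right near corner, at box x = -30 mm, y = -62 mm. Pressed straight down by 6 mm.
- lever_top (a point): Centre of the top of the red lever cap (plastic, white line down the middle), 101 mm above the bench; it moves with the lever. The cap measures 26 mm (box x) by 14 mm (box y) by 36 mm high: its underside is 36 mm below this point, 8 mm above the panel, on a thin steel stem. Push on its left or right side.
- multimeter: Yellow and grey hand multimeter, 152 x 70 x 44 mm, lying loose to the right; a bystander. Origin: centre of its underside.
- pliers: Pliers with red handles, 52 x 168 x 13 mm, lying loose to the right; a bystander. Origin: centre of the underside.
- tape_electric: Roll of black electrical tape, 62 mm across, 19 mm high, lying loose to the right; a bystander. Origin: centre of the underside.
- screwdriver: Small screwdriver with black handle, 152 mm long, 19 mm thick, lying loose to the left; a bystander. Origin: centre of the underside.
- marker: White and blue marker pen, 135 mm long, 16 mm thick, lying loose to the right; a bystander. Origin: centre of the underside.

How it is judged:
On the way, in this order (a step that is already met when the one before it is completed fails the run):
1. the lever is at home, within 3 mm (value of joint gain_lever below 0.003 m), for 0.2 s.
2. the lever sits in the third click, within 3.5 mm (value of joint gain_lever between 0.0385 and 0.0455 m), for 0.2 s.
3. the green button is pressed down (at least 4.5 of 6 mm) with the lever in the third click (all of step 2 and value of joint set_button above 0.0045 m), for 0.02 s.
At the end, for the whole second after the job is handed in: The lever rests in the third click (42 mm from home, within 3.5 mm), the green button is up again (within 1.5 mm), the box stands flat within 25 mm of where it was, and the bystanders lie within 20 mm of where they were (all of step 2 and value of joint set_button below 0.0015 m and distance of attenuator from where it was at the start of the episode below 0.025 m and linear speed of attenuator below 0.02 m/s and angle between attenuator's own z axis and vertical below 0.05 rad and distance of each of multimeter, pliers, tape_electric, screwdriver, marker from where it was at the start of the episode below 0.02 m); the robot touches nothing.
It fails at once if the lever is clicked past the third place (beyond 51 mm) (value of joint gain_lever above 0.051 m).
It fails at once if the button is pressed (over 3 mm) while the lever is not in the third click (value of joint set_button above 0.003 m and not (value of joint gain_lever between 0.0385 and 0.0455 m)).
It fails at once if the box is lifted (over 8 mm), tipped (over 0.1 rad) or shoved over 25 mm (height (world z) of attenuator above 0.008 m or angle between attenuator's own z axis and vertical above 0.1 rad or distance of attenuator from where it was at the start of the episode above 0.025 m).
It fails at once if the fingers pinch or ram the lever, button or box with over 35 N (contact force between the fingers and attenuator above 35 N).
It fails at once if a bystander is moved over 20 mm (distance of any of multimeter, pliers, tape_electric, screwdriver, marker from where it was at the start of the episode above 0.02 m).
It also fails if it takes over 59 s, if anything falls off the work surface, if the arm or the gripper's body presses on something with over 40 N, if the wrist force passes 120 N, or if a joint passes its speed limit or range.

## Robot

A 6-joint arm with a two-finger parallel gripper is mounted at the origin on a cart in front of the work surface, level with it; the furniture and walls round the work are solid. World frame = base frame: x ahead of the robot, y to its left, z up, the work surface at z = 0. Lengths are in m, angles in rad, forces in N, time in s.
With the tool pointing down it reaches from about 0.35 to 0.85 m from the base axis. Payload 8.1 kg.
Tool frame: the origin (TCP) lies midway between the tips of the shut fingers; the grasp point (between the pads) lies robot.grip_depth behind it (robot.grip_depth is the distance from the TCP to the grasp point, in m); z points along the fingers, y is the line along which they close (so a half turn about z gives the same grasp; the last joint's range is limited). The gripper opens to 93 mm and grips with 3 to 60 N. Pads are 15 mm wide; open, the fingers measure 128 mm over their backs; the gripper's body (75 mm by 188 mm) begins 65 mm behind the grasp point.
Start: joints at [-1.192, 0.13, 1.488, -0, 1.523, -0.085], TCP at [0.268, -0.537, 0.219] pointing down, gripper open.
Joint ranges: [-2.96, 2.96], [-0.89, 2.26], [0.02, 2.5], [-1.34, 4.48], [0, 2.73], [-2.66, 2.66]. Speed limits (rad/s): [2.39, 2.39, 2.79, 3.14, 3.14, 3.14].

## Interface

Orientations are given as a rotation vector (axis times angle).
In Python, from plant import robot gives the robot as it stands.
- The arm moves only by the tool carry_out, never from a script. Its argument "rows" is a list of rows, each a list of 6 numbers: the shift along the tool's x, y, z in m, then the turn, a rotation vector about the tool's x, y, z in degrees. A call has 1 to 12 rows; each row is the pose to reach, as a shift and turn from the pose commanded when the call began, along the tool's axes at that moment; what a row does not reach only later rows make up. A row lasts 1/8 s, in which the tool goes at most 62.5 mm and 10.7 degrees, less where a joint would pass 70% of its speed; a pose out of reach is approached as far as the arm can. A call with a gripper value outside its range is refused whole. "jaw" is the closure in counts, from 0 (fully open) to 255 (shut), set as the call begins (left out, the last holds). The fingers move at their own pace and stop on an object; "force" is the grip in N (left out, the last holds). Time passes only in rows, so rows that repeat a pose let the fingers close. It gives the time, the measured TCP pose, the force, the opening and the grip force at its end, in the units of the state.
- robot.read_state(): the state, without advancing time (a new reading comes with each control period).
- robot.read_camera(name): name is "scene" or "top" or "wrist"; returns the picture (400x640x3 uint8, red, green, blue); there is no depth.
- robot.camera_model(name): a dict with "fx", "fy", "cx", "cy" (pixels), "R" (3x3) and "t" (3): a world point X has camera coordinates R X + t; the wrist camera has in their place "mount" (4x4, takes a point from camera to tool coordinates, whose origin is the TCP and whose axes are the flange's). Camera axes: x right, y down, z forward; pixel columns grow to the right and rows downward; lengths in m; the calibration is good to about 2 mm. A picture is of the moment at which its call begins: read the wrist's pose just before it. camera_model takes no time and is no camera call.
- robot.close_job(): hands the job in; it is judged then, once.
Trained networks look in the newest picture that a camera, given by its name, has taken for a name from the list of things; names that differ only in an ending like _2 or _b are one class to them, and where a whole thing is asked for, a point or a joint stands for the part that bears it (a point fixed in the world has none). Each returns a list of dicts, best first, with "conf" (0 to 1); they miss things now and then, are a little off and sometimes report something else, mostly with a low value. They report only what shows in the picture. A call takes as long as a camera call.
- robot.outline_of(camera, target): "pixels" (400x640 bool, what is visible of it) and "pixel" ([column, row] in pixels, amid what is visible of it).
The state is a dict: "t": time; "q": joint angles; "dq": joint speeds; "joint_torque": joint torques, N m; "tool_pos": TCP position; "orientation": TCP orientation; "force": force on the tool from outside, world axes, zero at the start; "wrist_torque": the same for the moment, N m; "opening": finger opening in m; "gripper_force": force on a finger pad.
Only numpy, scipy, OpenCV 4.12 (cv2) and the standard library are available. Lean on these libraries where they do the work, as an engineer would, in place of code of your own. Each camera call takes 0.05 s, during which the arm holds its last target. There are 200 camera calls.

## Working session

There is one attempt and no reset: what is moved stays moved. The work goes in short steps, Python scripts to look and compute and a tool call to move; the robot and the scene stay as the last step left them, time stands still between calls to the robot, and variables do not carry over. Pictures are saved under pics/ and viewed, at most 10 in all, crops included, and the job is handed in when it is done.

Besides the shell and the picture viewer there is one more tool, called as name([rows], argument=value, ...), one row to a line, values as JSON. carry_out: Moves the arm, as the interface text tells. Its arguments: {"type":"object","properties":{"rows":{"type":"array"},"jaw":{"type":"number"},"force":{"type":"number"}},"required":["rows"]}

```bash
mkdir -p pics; ls
python3 - <<'E'
from plant import robot
import cv2,numpy as np
s=robot.read_state();print({k:np.round(v,3) for k,v in s.items()},robot.grip_depth)
for c in("top","scene"):
    im=robot.read_camera(c);cv2.imwrite(f"pics/{c}0.png",im[...,::-1])
    m=robot.camera_model(c);print(c,{k:np.round(v,3).tolist() for k,v in m.items()})
    for n in("attenuator","lever_top","set_button_top"):
        for d in robot.outline_of(c,n)[:2]:print(n,d["conf"],d["pixel"],d["pixels"].sum())
print(robot.camera_model("wrist"))
E
```

```text
pics
{'t': np.float64(0.0), 'q': array([-1.192,  0.131,  1.489, -0.   ,  1.523, -0.085]), 'dq': array([ 0.001, -0.   ,  0.   , -0.   ,  0.002, -0.001]), 'joint_torque': array([ 1.0000e-03, -5.5983e+01, -4.9176e+01,  7.7000e-02,  3.5000e-02,
       -0.0000e+00]), 'tool_pos': array([ 0.268, -0.536,  0.218]), 'orientation': array([-3.056, -0.722,  0.   ]), 'force': array([-0.992, -0.366,  0.639]), 'wrist_torque': array([ 0.001,  0.005, -0.038]), 'gripper_force': np.float64(0.0), 'opening': np.float64(0.093)} 0.0188
top {'fx': 459.977, 'fy': 459.977, 'cx': 316.845, 'cy': 202.88, 'R': [[-0.015, -1.0, 0.005], [-0.996, 0.015, -0.084], [0.084, -0.006, -0.996]], 't': [-0.165, 0.525, 1.157]}
attenuator 0.71 [297.4, 182.2] 4460
set_button_top 0.57 [326.2, 188.0] 100
scene {'fx': 494.276, 'fy': 494.276, 'cx': 317.419, 'cy': 209.108, 'R': [[0.467, -0.884, 0.024], [-0.374, -0.222, -0.9], [0.801, 0.412, -0.434]], 't': [-0.38, 0.25, 1.137]}
attenuator 0.72 [318.0, 220.9] 2303
lever_top 0.59 [319.1, 204.2] 67
set_button_top 0.54 [331.1, 219.1] 41
{'fx': 312.06051456740227, 'fy': 312.06051456740227, 'cx': 314.5176210270847, 'cy': 200.52188046875972, 'mount': array([[-7.83899760e-05, -9.71491614e-01, -2.37073908e-01,
         6.56534393e-02],
       [ 9.99999997e-01, -8.27141140e-05,  8.29316203e-06,
         1.92771192e-04],
       [-2.76660956e-05, -2.37073906e-01,  9.71491617e-01,
        -1.66831408e-01],
       [ 0.00000000e+00,  0.00000000e+00,  0.00000000e+00,
         1.00000000e+00]])}
```

View pics/top0.png

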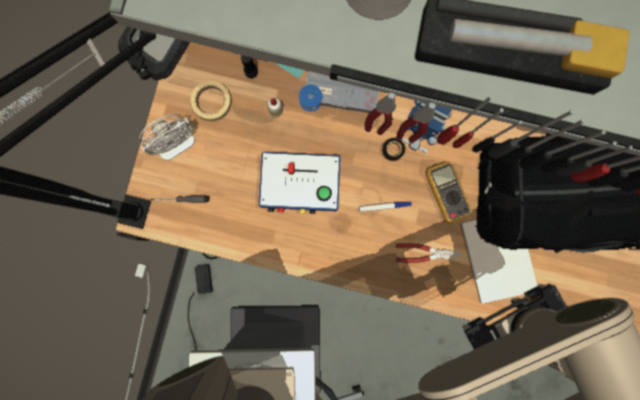

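```bash
cat > h.py <<'E'
import numpy as np,cv2
from plant import robot
from scipy.spatial.transform import Rotation as Ro
def ray(c,px,z,m=None):
    m=m or robot.camera_model(c); d=np.array([(px[0]-m["cx"])/m["fx"],(px[1]-m["cy"])/m["fy"],1.])
    if "mount" in m:
        s=robot.read_state();R=Ro.from_rotvec(s["orientation"]).as_matrix();M=np.array(m["mount"])
        o=R@M[:3,3]+s["tool_pos"];v=R@M[:3,:3]@d
    else:
        R=np.array(m["R"]);o=-R.T@np.array(m["t"]);v=R.T@d
    return o+v*(z-o[2])/v[2]
def rel(p,yaw=None):
    "shift in tool axes to world point p"
    s=robot.read_state();R=Ro.from_rotvec(s["orientation"]).as_matrix()
    return R.T@(np.array(p)-s["tool_pos"])
E
python3 - <<'E'
from h import *
d=robot.outline_of("top","attenuator")[0]["pixels"].astype(np.uint8)
cs,_=cv2.findContours(d,0,1);c=max(cs,key=cv2.contourArea)[:,0]
P=np.array([ray("top",p,.057)[:2] for p in c],np.float32)
r=cv2.minAreaRect(P);print(r,cv2.boxPoints(r))
b=robot.outline_of("top","set_button_top")[0]["pixel"];print("button",ray("top",b,.077))
print("scene btn",ray("scene",[331.1,219.1],.077),"lever",ray("scene",[319.1,204.2],.09))
im=cv2.imread("pics/top0.png")[130:240,240:360];cv2.imwrite("pics/topc.png",cv2.resize(im,None,fx=5,fy=5,interpolation=2))
E
```

```text
((0.5713710784912109, -0.12986963987350464), (0.1991908848285675, 0.1506761908531189), 86.16681671142578) [[ 0.48954338 -0.22420579]
 [ 0.6398825  -0.23427877]
 [ 0.6531988  -0.03553349]
 [ 0.50285965 -0.02546051]]
button [ 0.55395232 -0.1965278   0.077     ]
scene btn [ 0.52348133 -0.1965813   0.077     ] lever [ 0.57132035 -0.13153065  0.09      ]
```

View pics/topc.png

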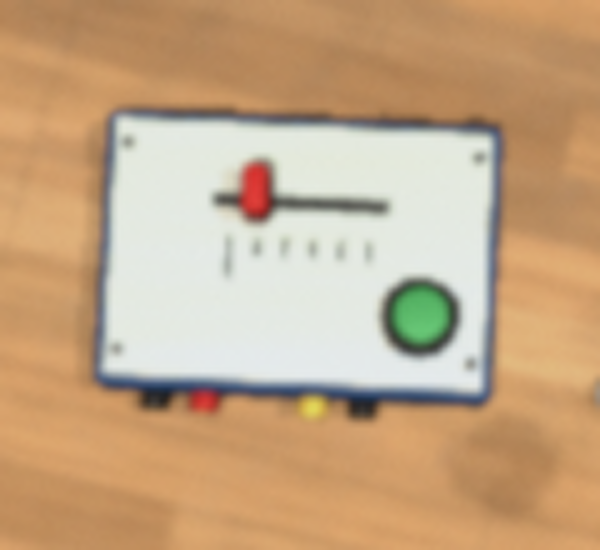

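The top view shows the box axis-aligned to within a few degrees, centred near (300,180). The lever is at about (291,168), home mark at the left, and the green button at about (324,193). The marker lies to the right at about (385,206). Next I'll refine this by colour.

```bash
cat >> h.py <<'E'
def cent(im,col,roi=None):
    h=cv2.cvtColor(im,cv2.COLOR_RGB2HSV).astype(int);H,S,V=h[...,0],h[...,1],h[...,2]
    m=((S>110)&(V>60)&((H>45)&(H<80) if col=="g" else ((H<6)|(H>172)))).astype(np.uint8)
    if roi: k=np.zeros_like(m);k[roi[1]:roi[3],roi[0]:roi[2]]=1;m*=k
    n,l,st,c=cv2.connectedComponentsWithStats(m);i=1+np.argmax(st[1:,4]);return c[i],st[i]
E
python3 - <<'E'
from h import *
im=cv2.imread("pics/top0.png")[...,::-1].copy()
m=robot.camera_model("top")
g,st=cent(im,"g",[260,150,340,212]);G=ray("top",g,.077,m);print(g,st,G)
r,st=cent(im,"r",[270,150,310,180]);L=ray("top",r,.095,m);print(r,st,L)
f=lambda u,v,z:ray("top",(240+u/5-.4,130+v/5-.4),z,m)
c=[f(113,112,.057),f(497,128,.057),f(490,390,.057),f(100,375,.057)]
print(np.round(c,4),np.mean(c,0))
h=f(228,257,.057);e=f(369,252,.057);print("marks home,5th",h,e)
for k,p in dict(slotL=f(214,199,.057),slotR=f(388,207,.057)).items():print(k,p)
s=robot.read_state();R=Ro.from_rotvec(s["orientation"]).as_matrix();print(R.round(3))
E
```

```text
[323.77083333 192.22916667] [319 187  11  11  96] [ 0.54361935 -0.19039938  0.077     ]
[290.75862069 168.03448276] [288 163   7  11  58] [ 0.60174322 -0.11111856  0.095     ]
[[ 0.6496 -0.038   0.057 ]
 [ 0.6387 -0.2306  0.057 ]
 [ 0.5068 -0.2246  0.057 ]
 [ 0.5172 -0.0308  0.057 ]] [ 0.57807944 -0.13099576  0.057     ]
marks home,5th [ 0.57539992 -0.09498559  0.057     ] [ 0.57687093 -0.16543213  0.057     ]
slotL [ 0.60475103 -0.08826493  0.057     ]
slotR [ 0.59942513 -0.17527703  0.057     ]
[[ 0.894  0.447 -0.   ]
 [ 0.447 -0.894  0.   ]
 [ 0.    -0.    -1.   ]]
```

carry_out([
  [0.047,-0.019,0.002,0,0,-6],
  [0.093,-0.038,0.004,0,0,-12],
  [0.14,-0.057,0.005,0,0,-18],
  [0.187,-0.076,0.007,0,0,-24],
  [0.233,-0.095,0.009,0,0,-30],
  [0.28,-0.114,0.011,0,0,-36],
  [0.327,-0.133,0.013,0,0,-42],
  [0.373,-0.152,0.014,0,0,-48],
  [0.42,-0.171,0.016,0,0,-54],
  [0.467,-0.19,0.018,0,0,-60.2],
  [0.467,-0.19,0.018,0,0,-60.2],
  [0.467,-0.19,0.018,0,0,-60.2],
], jaw=255, force=20)

```text
t: 2.0
tool_pos: [0.6009, -0.1578, 0.2004]
orientation: [-2.283, -2.158, 0.001]
force: [-0.5, -0.7, -0.0]
opening: 0.0004
gripper_force: 0.0
```

Run:
```python
from h import *
s=robot.read_state();print(s["t"],s["tool_pos"],Ro.from_rotvec(s["orientation"]).as_matrix().round(3),s["force"],s["opening"])
im=robot.read_camera("wrist");cv2.imwrite("pics/w1.png",im[...,::-1])
g,st=cent(im,"g");print("btn",g,st,ray("wrist",g,.077))
r,st=cent(im,"r");print("lev",r,st,ray("wrist",r,.101))
```

```text
2.0 [ 0.60092014 -0.15781243  0.20044684] [[ 0.056  0.998 -0.001]
 [ 0.998 -0.056 -0.   ]
 [-0.    -0.001 -1.   ]] [-0.52581905 -0.68567992 -0.0439345 ] 0.0003987932457081832
btn [259.39901478 228.08210181] [246 215  28  26 609] [ 0.54534209 -0.18871589  0.077     ]
lev [315.46787149 145.11445783] [301 136  30  19 498] [ 0.60471433 -0.11029487  0.101     ]
```

View pics/w1.png

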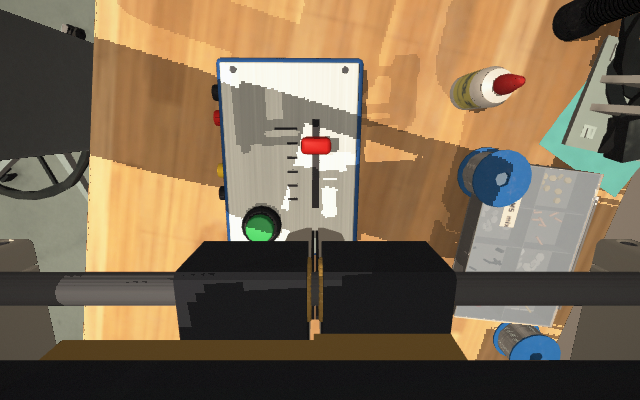

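The wrist view shows the lever at (315,145), just on the second mark from the left, and the button at (261,224). The fingers are to the right of the lever and lined up with the slot. I'll descend beside the lever.

carry_out([
  [0,0,0.05,0,0,0],
  [0,0,0.09,0,0,0],
  [0,0,0.12,0,0,0],
  [0.01,0,0.12,0,0,0],
  [0.02,0,0.12,0,0,0],
  [0.025,0,0.12,0,0,0],
])

```text
t: 2.8
tool_pos: [0.604, -0.1325, 0.0831]
orientation: [2.281, 2.156, 0.003]
force: [-0.2, 0.4, 0.1]
opening: 0.0001
gripper_force: 0.0
```

carry_out([
  [0.003,0,0,0,0,0],
  [0.006,0,0,0,0,0],
  [0.009,0,0,0,0,0],
  [0.012,0,0,0,0,0],
])

```text
t: 3.3
tool_pos: [0.6035, -0.1226, 0.0814]
orientation: [2.282, 2.155, -0.002]
force: [-1.4, -5.7, 2.8]
opening: 0.0003
gripper_force: 2.8
```

carry_out([
  [0.002,0,0,0,0,0],
  [0.004,0,0,0,0,0],
  [0.006,0,0,0,0,0],
  [0.006,0,0,0,0,0],
])

```text
t: 3.8
tool_pos: [0.6033, -0.1143, 0.0803]
orientation: [-2.282, -2.158, 0.0]
force: [0.1, 0.3, -0.4]
opening: 0.0004
gripper_force: 0.0
```

carry_out([
  [0.001,0,0,0,0,0],
  [0.002,0,0,0,0,0],
  [0.003,0,0,0,0,0],
  [0.003,0,0,0,0,0],
])

```text
t: 4.3
tool_pos: [0.6036, -0.1123, 0.0806]
orientation: [2.283, 2.158, -0.001]
force: [-0.1, -2.9, -0.8]
opening: 0.0002
gripper_force: 1.6
```

carry_out([
  [0.0005,0,0,0,0,0],
  [0.001,0,0,0,0,0],
  [0.0015,0,0,0,0,0],
  [0.0015,0,0,0,0,0],
])

```text
t: 4.8
tool_pos: [0.6037, -0.1118, 0.0806]
orientation: [2.283, 2.156, -0.002]
force: [-0.1, -6.5, -1.4]
opening: 0.0001
gripper_force: 4.0
```

Run:
```python
from h import *
s=robot.read_state();print(s["t"],s["tool_pos"],s["force"])
im=robot.read_camera("wrist");cv2.imwrite("pics/w2.png",im[...,::-1])
r,st=cent(im,"r",[200,50,360,260]);print("lev",r,st,ray("wrist",r,.101))
im=robot.read_camera("top");m=robot.camera_model("top")
r,st=cent(im,"r",[270,150,310,180]);print("toplev",r,st,ray("top",r,.095,m))
```

```text
4.8 [ 0.60365235 -0.11177799  0.08063673] [-0.11185568 -6.5419754  -1.41122711]
lev [315.84137931 219.12838196] [ 291  199   51   40 1885] [ 0.60587397 -0.09165585  0.101     ]Traceback (most recent call last):
  File "<stdin>", line 6, in <module>
  File "h.py", line 20, in cent
    n,l,st,c=cv2.connectedComponentsWithStats(m);i=1+np.argmax(st[1:,4]);return c[i],st[i]
                                                     ~~~~~~~~~^^^^^^^^^^
    return _wrapfunc(a, 'argmax', axis=axis, out=out, **kwds)
    return bound(*args, **kwds)
ValueError: attempt to get argmax of an empty sequence
```

View pics/w2.png

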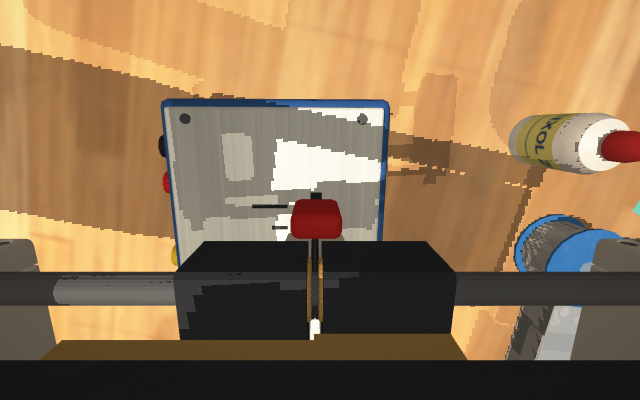

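The picture shows the lever cap at (316,219) next to the long home mark at (270,207). One more small push will confirm the stop.

carry_out([
  [0.0005,0,0,0,0,0],
  [0.001,0,0,0,0,0],
  [0.001,0,0,0,0,0],
  [0.001,0,0,0,0,0],
])

```text
t: 5.4
tool_pos: [0.6037, -0.1109, 0.0806]
orientation: [2.283, 2.156, -0.002]
force: [-0.8, -8.5, -1.3]
opening: 0.0004
gripper_force: 4.2
```

carry_out([
  [-0.01,0,0,0,0,0],
  [-0.01,0,-0.02,0,0,0],
  [-0.01,0,-0.05,0,0,0],
  [-0.01,0,-0.05,0,0,0],
  [0.02,0,-0.05,0,0,0],
  [0.05,0,-0.05,0,0,0],
  [0.05,0,-0.05,0,0,0],
  [0.05,0,-0.03,0,0,0],
  [0.05,0,0,0,0,0],
  [0.05,0,0,0,0,0],
])

```text
t: 6.65
tool_pos: [0.6034, -0.0598, 0.0762]
orientation: [-2.28, -2.153, 0.007]
force: [0.3, 0.4, -0.3]
opening: 0.001
gripper_force: 0.0
```

Run:
```python
from h import *
s=robot.read_state();print(s["t"],s["tool_pos"],s["force"])
for c,z in(("wrist",.101),("top",.095),("scene",.09)):
  try:
    im=robot.read_camera(c);o=robot.outline_of(c,"lever_top")
    for d in o[:1]:print(c,d["conf"],d["pixel"],ray(c,d["pixel"],z))
    cv2.imwrite(f"pics/{c}3.png",im[...,::-1])
  except Exception as e:print(e)
im=cv2.imread("pics/scene3.png")[150:270,250:400];cv2.imwrite("pics/s3c.png",cv2.resize(im,None,fx=4,fy=4,interpolation=2))
```

```text
6.65 [ 0.60340539 -0.0597834   0.07617209] [ 0.31848455  0.43514039 -0.26372133]
wrist 0.74 [312.6, 327.0] [ 0.60321856 -0.09975398  0.101     ]
top 0.44 [284.4, 169.1] [ 0.59936631 -0.09571359  0.095     ]
scene 0.55 [314.7, 201.6] [ 0.58099598 -0.11118639  0.09      ]
```

View pics/s3c.png

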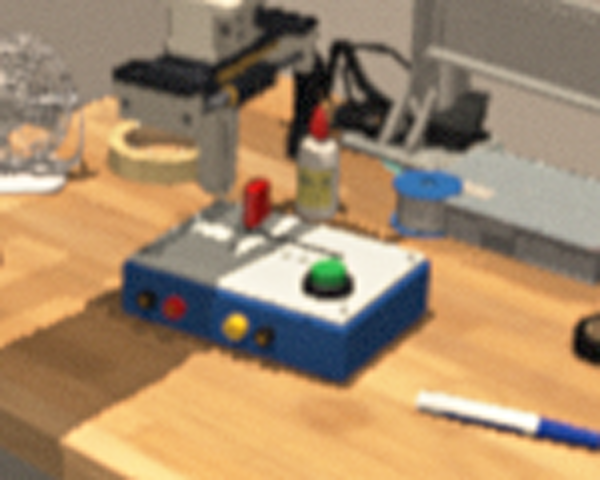

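The scene crop shows the lever near the left end, the button up, the box in place and the fingers to the left of the lever. Now I'll push right.

carry_out([
  [-0.006,0,0,0,0,0],
  [-0.012,0,0,0,0,0],
  [-0.016,0,0,0,0,0],
  [-0.017,0,0,0,0,0],
  [-0.018,0,0,0,0,0],
])

```text
t: 7.58
tool_pos: [0.6056, -0.0775, 0.0806]
orientation: [-2.283, -2.158, 0.0]
force: [-0.0, 0.0, -0.3]
opening: 0.0004
gripper_force: 0.0
```

carry_out([
  [-0.001,0,0,0,0,0],
  [-0.002,0,0,0,0,0],
  [-0.003,0,0,0,0,0],
  [-0.003,0,0,0,0,0],
])

```text
t: 8.07
tool_pos: [0.6055, -0.0803, 0.0806]
orientation: [-2.283, -2.158, -0.0]
force: [0.1, 0.8, 0.1]
opening: -0.0
gripper_force: 0.3
```

carry_out([
  [-0.001,0,0,0,0,0],
  [-0.002,0,0,0,0,0],
  [-0.003,0,0,0,0,0],
  [-0.003,0,0,0,0,0],
])

```text
t: 8.57
tool_pos: [0.6054, -0.0819, 0.0807]
orientation: [-2.281, -2.158, -0.002]
force: [0.7, 6.9, 1.1]
opening: 0.0002
gripper_force: 3.4
```

carry_out([
  [-0.002,0,0,0,0,0],
  [-0.004,0,0,0,0,0],
  [-0.006,0,0,0,0,0],
  [-0.008,0,0,0,0,0],
  [-0.008,0,0,0,0,0],
])

```text
t: 9.2
tool_pos: [0.6048, -0.092, 0.0806]
orientation: [2.283, 2.157, -0.0]
force: [-0.1, 0.4, -0.6]
opening: 0.0005
gripper_force: 0.0
```

carry_out([
  [-0.001,0,0,0,0,0],
  [-0.002,0,0,0,0,0],
  [-0.003,0,0,0,0,0],
  [-0.003,0,0,0,0,0],
])

```text
t: 9.7
tool_pos: [0.6047, -0.0943, 0.0806]
orientation: [-2.283, -2.158, -0.0]
force: [0.7, -0.3, 0.6]
opening: 0.0004
gripper_force: 0.2
```

carry_out([
  [-0.001,0,0,0,0,0],
  [-0.002,0,0,0,0,0],
  [-0.003,0,0,0,0,0],
  [-0.003,0,0,0,0,0],
])

```text
t: 10.2
tool_pos: [0.6046, -0.0959, 0.0807]
orientation: [-2.281, -2.158, -0.002]
force: [-0.7, 6.7, 0.6]
opening: 0.0008
gripper_force: 3.4
```

carry_out([
  [-0.002,0,0,0,0,0],
  [-0.004,0,0,0,0,0],
  [-0.006,0,0,0,0,0],
  [-0.008,0,0,0,0,0],
  [-0.008,0,0,0,0,0],
])

```text
t: 10.82
tool_pos: [0.604, -0.106, 0.0806]
orientation: [2.283, 2.157, -0.0]
force: [0.2, -0.7, -0.6]
opening: 0.0003
gripper_force: 0.0
```

carry_out([
  [-0.001,0,0,0,0,0],
  [-0.002,0,0,0,0,0],
  [-0.003,0,0,0,0,0],
  [-0.003,0,0,0,0,0],
])

```text
t: 11.32
tool_pos: [0.6039, -0.1083, 0.0806]
orientation: [-2.283, -2.158, -0.0]
force: [0.5, 0.5, -0.2]
opening: 0.0003
gripper_force: 0.2
```

carry_out([
  [-0.001,0,0,0,0,0],
  [-0.002,0,0,0,0,0],
  [-0.003,0,0,0,0,0],
  [-0.003,0,0,0,0,0],
])

```text
t: 11.82
tool_pos: [0.6038, -0.1099, 0.0807]
orientation: [-2.281, -2.158, -0.002]
force: [0.2, 6.4, 1.8]
opening: 0.0005
gripper_force: 3.3
```

carry_out([
  [-0.002,0,0,0,0,0],
  [-0.004,0,0,0,0,0],
  [-0.006,0,0,0,0,0],
  [-0.008,0,0,0,0,0],
  [-0.008,0,0,0,0,0],
])

```text
t: 12.45
tool_pos: [0.6033, -0.1199, 0.0806]
orientation: [2.283, 2.157, -0.0]
force: [-0.1, -0.1, 0.6]
opening: 0.0002
gripper_force: 0.0
```

carry_out([
  [-0.001,0,0,0,0,0],
  [-0.002,0,0,0,0,0],
  [-0.002,0,0,0,0,0],
])

```text
t: 12.82
tool_pos: [0.6032, -0.1214, 0.0806]
orientation: [2.283, 2.158, 0.0]
force: [-0.6, 0.8, -0.0]
opening: 0.0008
gripper_force: 0.0
```

Third click felt: the force pattern matched the first two. I'll back off, rise and move over the button, then look.

carry_out([
  [0.012,0,0,0,0,0],
  [0.014,0,-0.02,0,0,0],
  [0.014,0,-0.06,0,0,0],
  [0.014,0,-0.09,0,0,0],
  [-0.01,-0.02,-0.09,0,0,0],
  [-0.045,-0.04,-0.09,0,0,0],
  [-0.071,-0.055,-0.09,0,0,0],
  [-0.071,-0.055,-0.09,0,0,0],
  [-0.071,-0.055,-0.09,0,0,0],
])

```text
t: 13.95
tool_pos: [0.5449, -0.1887, 0.1718]
orientation: [2.282, 2.157, 0.001]
force: [-0.4, 0.1, -0.2]
opening: 0.0005
gripper_force: 0.0
```

Run:
```python
from h import *
s=robot.read_state();print(s["t"],s["tool_pos"],s["force"])
im=robot.read_camera("wrist");cv2.imwrite("pics/w4.png",im[...,::-1])
d=robot.outline_of("wrist","lever_top")
if d:print(d[0]["conf"],d[0]["pixel"],ray("wrist",d[0]["pixel"],.101))
im=robot.read_camera("scene")
g,st=cent(im,"g",[300,180,360,250]);print(g,st)
```

```text
13.95 [ 0.54489624 -0.1887286   0.17180521] [-0.36064516  0.06000652 -0.21683366]
0.8 [381.7, 142.0] [ 0.59848873 -0.13869187  0.101     ]
[332. 218.] [328 215   9   7  49]
```

View pics/w4.png

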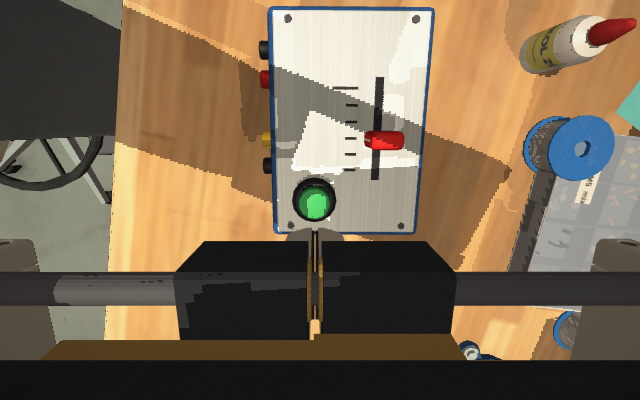

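The view shows the lever at (382,142) beside the fourth mark (138), which is the third click. Its measured y of -0.1387 matches the expected -0.1385. Now I'll press the button.

carry_out([
  [0,0,0.04,0,0,0],
  [0,0,0.075,0,0,0],
  [0,0,0.086,0,0,0],
  [0,0,0.09,0,0,0],
  [0,0,0.092,0,0,0],
  [0,0,0.094,0,0,0],
  [0,0,0.096,0,0,0],
  [0,0,0.098,0,0,0],
  [0,0,0.098,0,0,0],
])

```text
t: 15.22
tool_pos: [0.5449, -0.1894, 0.0732]
orientation: [2.282, 2.157, 0.001]
force: [2.4, -1.4, 2.8]
opening: 0.0007
gripper_force: 1.4
```

carry_out([
  [0,0,0.001,0,0,0],
  [0,0,0.002,0,0,0],
  [0,0,0.003,0,0,0],
  [0,0,0.003,0,0,0],
])

```text
t: 15.72
tool_pos: [0.5449, -0.1894, 0.0711]
orientation: [2.282, 2.157, 0.001]
force: [-1.0, 0.6, 11.7]
opening: 0.0004
gripper_force: 6.0
```

Force rose sharply at z = 0.071, so the button is fully down. Now I'll release and move clear.

carry_out([
  [0,0,-0.005,0,0,0],
  [0,0,-0.012,0,0,0],
  [0,0,-0.04,0,0,0],
  [0,0,-0.08,0,0,0],
  [0,0,-0.12,0,0,0],
  [0,0,-0.12,0,0,0],
  [0,0,-0.12,0,0,0],
  [0,0,-0.12,0,0,0],
])

```text
t: 16.73
tool_pos: [0.5431, -0.1886, 0.1875]
orientation: [-2.281, -2.156, 0.002]
force: [0.2, 1.4, -0.2]
opening: 0.0004
gripper_force: 0.0
```

Run:
```python
from h import *
s=robot.read_state();print(s["t"],s["tool_pos"],s["force"])
im=robot.read_camera("wrist");cv2.imwrite("pics/w5.png",im[...,::-1])
d=robot.outline_of("wrist","lever_top")
if d:print(d[0]["conf"],d[0]["pixel"],ray("wrist",d[0]["pixel"],.101))
im=robot.read_camera("scene")
g,st=cent(im,"g",[300,180,360,250]);print(g,st)
```

```text
16.725 [ 0.54305541 -0.18857358  0.18751702] [ 0.24720455  1.44358487 -0.16939095]
0.96 [382.7, 138.7] [ 0.6009797  -0.13766457  0.101     ]
[332.13043478 217.91304348] [328 214   9   8  46]
```

The lever is still in the third click and the button is back up.

```bash
python3 -c "
from plant import robot
print(robot.close_job())"
```

```text
the job is handed in; nothing more can be done
None
```

The lever was pushed to the home stop and then right to the third click, the green button was pressed fully down and came back up, the arm is clear, and the job is handed in (no verdict was returned).

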